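# Ask for the bill on the table-service slide

### The arm

A 6-joint arm with a two-finger parallel gripper is mounted at the origin on the work surface; the furniture and walls round the work are solid. World frame = base frame: x ahead of the robot, y to its left, z up, the work surface at z = 0. Lengths are in m, angles in rad, forces in N, time in s.
With the tool pointing down it reaches from about 0.3 to 0.875 m from the base axis. Payload 6.4 kg.
Tool frame: the origin (TCP) lies midway between the tips of the shut fingers; the grasp point (between the pads) lies 19 mm behind it (grasp_offset is the distance from the TCP to the grasp point, in m); z points along the fingers, y is the line along which they close (so a half turn about z gives the same grasp; the last joint's range is limited). The gripper opens to 85 mm and grips with 20 to 120 N. Pads are 22 mm wide; open, the fingers measure 114 mm over their backs; the gripper's body (76 mm by 85 mm) begins 54 mm behind the grasp point. The pads swing forward as they close: fully open they stand 13 mm farther back than shut.
Start: joints at [0.913, 0.181, 1.607, -0, 1.354, -0.206], TCP at [0.251, 0.517, 0.204] pointing down, gripper open.
Joint ranges: [-2.99, 2.99], [-0.89, 2.07], [0.3, 2.58], [-1.14, 4.28], [0, 2.63], [-3.12, 3.12]. Speed limits (rad/s): [2.57, 2.57, 3.01, 3.14, 3.14, 3.14].

### API

Orientations are given as a unit quaternion [w, x, y, z].
In Python, from bench import * gives the robot as it stands. The module is installed in compiled form; this text tells all that it offers.
- The arm moves only by the tool servo_tool, never from a script. Its argument "commands" is text: rows parted by semicolons, each of 7 numbers parted by spaces: the turn, a rotation vector about the tool's x, y, z in rad, then the shift along the tool's x, y, z in mm, then the opening, from 0 (shut) to 1 (fully open). In form: wx wy wz dx dy dz claw; .... A call has 1 to 5 rows; each row shifts and turns the commanded pose from where the row before left it, along the tool's axes as they then stand; what a row does not reach is not made up. A row lasts 1/8 s, in which the tool goes at most 62.5 mm and 10.7 degrees, less where a joint would pass 70% of its speed; a pose out of reach is approached as far as the arm can. A call with a gripper value outside its range is refused whole. The fingers move at their own pace and stop on an object; the grip force is fixed at half the most. Time passes only in rows, so rows that do not move let the fingers close. It gives the time, the measured TCP pose, the force, the opening and the grip force at its end, in the units of the state.
- get_obs(): the state, without advancing time (a new reading comes with each control period).
- camera(name): name is "side" or "top" or "wrist"; returns the picture (420x560x3 uint8, blue, green, red); there is no depth.
- calibration(name): a dict with "fx", "fy", "cx", "cy" (pixels), "R" (3x3) and "t" (3): a world point X has camera coordinates R X + t. Camera axes: x right, y down, z forward; pixel columns grow to the right and rows downward; lengths in m; the calibration is good to about 2 mm. The wrist camera is an equidistant fisheye: a pixel r from the principal point sees the ray r / f radians off the axis. A picture is of the moment at which its call begins: read the wrist's pose just before it. calibration takes no time and is no camera call; for the wrist camera it gives the pose at the moment of the call.
- hand_in(): hands the job in; it is judged then, once.
The state is a dict: "time_s": time; "q": joint angles; "dq": joint speeds; "joint_efforts": joint torques, N m; "eef_pos": TCP position; "eef_rot": TCP orientation; "wrist_force": force on the tool from outside, world axes, zero at the start; "torque": the same for the moment, N m; "opening": opening from 0.0 (shut) to 1.0 (fully open); "grasp_force": force on a finger pad.
Only numpy, scipy, OpenCV 4.12 (cv2) and the standard library are available. Lean on these libraries where they do the work, as an engineer would, in place of code of your own. Each camera call takes 0.05 s, during which the arm holds its last target. There are 200 camera calls.

### The job

We have finished and want to pay: on the table's service slide, lift the white knob out of the notch it sits in, move it along to the notch beside the red marker and let it drop fully home there. Then let go of it.

Things in the scene. Friction and masses are not known exactly. Their poses are not given: they have to be found in the camera images.
- knob (a point): Centre of the white upright cylinder knob, 26 mm wide, 36 mm tall: grip it from above, any side. Home in a notch it is 88 mm above the table. Its 10 mm brass cross pin lies between steel teeth that end 32 mm below this point. Captive, about 0.15 kg, never turns; raised 22 mm or more it runs freely along the straight level slide; let go, it falls. Axes: y along the slide (robot's left), z up.
- lift (a joint): How far the knob is raised (m): 0 = fully home in a notch; above 0.020 its pin clears the rounded teeth; 0.050 = upper stop.
- slide (a joint): Travel of the knob along the slide's y from the middle of its first notch (m). The four notches are 45 mm apart, at -0.045, 0, 0.045 and 0.090. Each is 25 mm wide for the 10 mm pin, so the knob may sit up to 7 mm either side of the middle.
- red_notch (a point): Middle of the notch beside the red marker, on its floor 36 mm above the table; the knob's centre belongs straight above. Axes as the knob's. The marker, a flat red disc 28 mm wide, 8 mm high, lies at -35 mm along x (robot's side) on the fixed dark wooden plinth, 82 x 208 mm, 14 mm high. Like green and yellow discs mark two other notches; the knob's first notch has none.

How it is judged:
By the outcome, as a careful person would: the job done as asked, in the order asked, and still so for the second after the job is handed in, with the robot touching nothing.
It also fails if it takes over 32 s, if anything falls off the work surface, if the arm or the gripper's body presses on something with over 40 N, if the wrist force passes 120 N, or if a joint passes its speed limit or range.

## Working session

There is one attempt and no reset: what is moved stays moved. The work goes in short steps, Python scripts to look and compute and a tool call to move; the robot and the scene stay as the last step left them, time stands still between calls to the robot, and variables do not carry over. Pictures are saved under pics/ and viewed, at most 10 in all, crops included, and the job is handed in when it is done.

Besides the shell and the picture viewer there is one more tool, called after "Emit:" as name(argument=value, ...), one argument or row to a line, values as JSON. servo_tool: Moves the arm, as the interface text tells. Its arguments: {"type":"object","properties":{"commands":{"type":"string"}},"required":["commands"]}

```bash
mkdir -p pics
python3 - <<'E'
from bench import *
import cv2,numpy as np
o=get_obs();print(o['time_s'],o['eef_pos'],o['eef_rot'],o['opening'])
a=camera("top");b=camera("side")
cv2.imwrite("pics/top.png",a);cv2.imwrite("pics/side.png",b)
cv2.imwrite("pics/both.png",cv2.resize(np.vstack([a,b]),None,fx=.71,fy=.71))
E
```

```text
0.0 [0.25064116 0.51682234 0.20288257] [-3.61562563e-04  2.23971971e-01  9.74595186e-01 -8.05406096e-04] 1.0025931123784166
```

View pics/top.png

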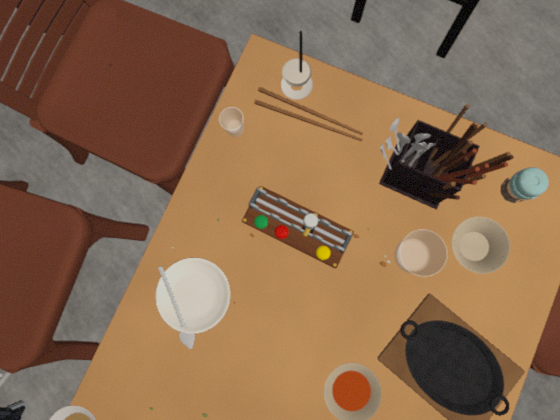

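View pics/side.png

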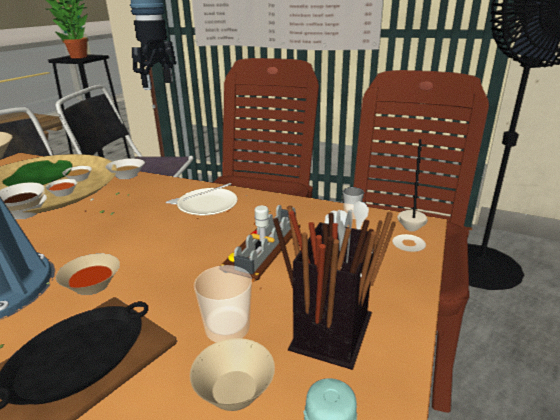

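The top view shows the knob at (311,220) and discs green (262,222), red (282,232) and yellow (323,253) on the plinth. The chopstick holder and cups stand clear. Next I measure them.

```bash
cat > h.py <<'E'
import cv2,numpy as np
def ray(c,u,v,fish=False):
    R=np.array(c["R"]);t=np.array(c["t"]);x=(u-c["cx"]);y=(v-c["cy"])
    if fish:
        r=np.hypot(x,y);th=r/c["fx"];d=np.array([x/r*np.sin(th),y/r*np.sin(th),np.cos(th)])
    else: d=np.array([x/c["fx"],y/c["fy"],1])
    return -R.T@t,R.T@d
def plane(c,u,v,z,fish=False):
    o,d=ray(c,u,v,fish);return o+d*(z-o[2])/d[2]
def two(a,b):
    (o1,d1),(o2,d2)=a,b;s=np.linalg.lstsq(np.c_[d1,-d2],o2-o1,rcond=None)[0]
    p,q=o1+d1*s[0],o2+d2*s[1];return (p+q)/2,np.linalg.norm(p-q)
def blobs(im,lo,hi,amin=20,box=None):
    m=cv2.inRange(cv2.cvtColor(im,cv2.COLOR_BGR2HSV),lo,hi)
    if box: k=np.zeros_like(m);x0,y0,x1,y1=box;k[y0:y1,x0:x1]=1;m*=k
    n,l,s,c=cv2.connectedComponentsWithStats(m)
    return [(c[i].round(1),s[i].tolist()) for i in range(1,n) if s[i][4]>=amin]
cols=dict(red=((0,220,90),(5,255,255)),green=((50,130,60),(85,255,255)),yellow=((24,180,120),(34,255,255)),white=((0,0,185),(180,60,255)))
E
python3 - <<'E'
from bench import *
from h import *
c=calibration("top");s=calibration("side");a=cv2.imread("pics/top.png");b=cv2.imread("pics/side.png")
z=dict(red=.022,green=.022,yellow=.022,white=.106)
for k,v in cols.items():
    for p,st in blobs(a,*v,box=(240,180,360,270)): print("top",k,p,st,plane(c,*p,z[k]).round(4))
for p,st in blobs(b,*cols["white"],box=(245,195,280,245)): print("side",p,st)
kb=(262,220)
for p,st in blobs(a,*cols["white"],box=(295,205,325,235)): print(two(ray(c,*p),ray(s,262,209)))
print("cam",-np.array(c["R"]).T@c["t"])
cv2.imwrite("pics/crop.png",np.hstack([cv2.resize(a[175:275,235:365],(520,400),interpolation=2),cv2.resize(b[190:290,210:310],(280,400),interpolation=2)]))
E
```

```text
top red [281.1 231.5] [275, 225, 13, 14, 132] [0.4921 0.1085 0.022 ]
top green [260.8 221.4] [255, 215, 13, 14, 140] [0.5131 0.1474 0.022 ]
top yellow [322.9 252.4] [316, 246, 15, 14, 162] [0.4491 0.0295 0.022 ]
top white [310.9 219.8] [305, 214, 12, 12, 114] [0.5019 0.0522 0.106 ]
side [260.6 212. ] [255, 206, 13, 14, 142]
side [260.4 223.2] [256, 220, 10, 7, 57]
side [261.8 235.5] [260, 228, 4, 17, 37]
(array([0.50255374, 0.05218765, 0.10454708]), np.float64(0.0009207726812270224))
cam [0.39474272 0.07417576 0.92302975]
```

View pics/crop.png

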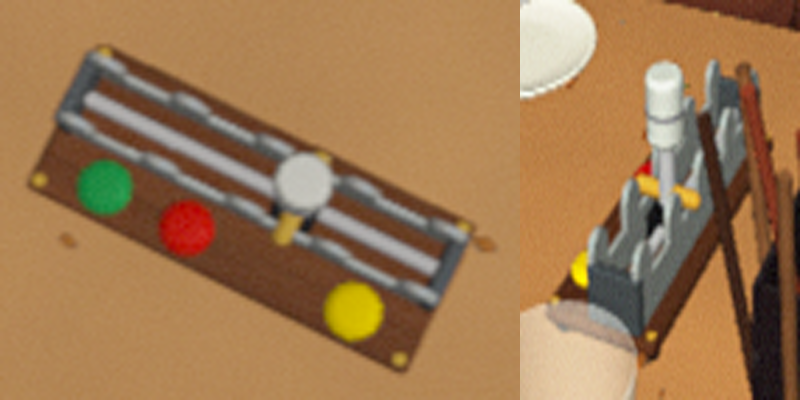

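Yellow to green measures 134 mm against the 135 mm given. The red notch comes to (0.523, 0.092), and the knob sits 45 mm before it at (0.502, 0.052), home. The slide's y is (0.477, 0.879), within 2.6° of the tool's y. I'll move above it.

Emit:
servo_tool(
  commands="0 0 0.045 0 0 0 1; 0 0 0 -29.5 -19.2 0 1; 0 0 0 -29.5 -19.2 0 1; 0 0 0 -29.5 -19.2 0 1; 0 0 0 -29.5 -19.2 0 1",
)

```text
time_s: 0.72
eef_pos: [0.3183, 0.3924, 0.2034]
eef_rot: [-0.0, 0.246, 0.969, -0.0]
wrist_force: [1.0, 0.4, 0.1]
opening: 1.003
grasp_force: 0.0
```

Emit:
servo_tool(
  commands="0 0 0 -29.5 -19.2 0 1; 0 0 0 -29.5 -19.2 0 1; 0 0 0 -29.5 -19.2 0 1; 0 0 0 -29.5 -19.2 0 1; 0 0 0 -29.5 -19.2 0 1",
)

```text
time_s: 1.35
eef_pos: [0.4022, 0.2378, 0.2035]
eef_rot: [-0.0, 0.246, 0.969, -0.0]
wrist_force: [1.1, -0.4, -0.3]
opening: 1.003
grasp_force: 0.0
```

Emit:
servo_tool(
  commands="0 0 0 -29.5 -19.2 0 1; 0 0 0 -29.5 -19.2 0 1; 0 0 0 -29.5 -19.2 0 1; 0 0 0 -29.5 -19.2 0 1; 0 0 0 -29.5 -19.2 0 1",
)

```text
time_s: 1.98
eef_pos: [0.4861, 0.0831, 0.2035]
eef_rot: [-0.0, 0.246, 0.969, -0.0]
wrist_force: [0.8, 0.4, -0.1]
opening: 1.002
grasp_force: 0.0
```

Emit:
servo_tool(
  commands="0 0 0 -29.5 -19.2 0 1; 0 0 0 0 0 0 1; 0 0 0 0 0 0 1",
)

```text
time_s: 2.35
eef_pos: [0.5022, 0.0536, 0.2033]
eef_rot: [-0.001, 0.246, 0.969, 0.0]
wrist_force: [0.1, -0.6, -1.1]
opening: 1.0
grasp_force: 0.0
```

Run:
```python
from bench import *
from h import *
from scipy.spatial.transform import Rotation as Ro
o=get_obs();print(o['time_s'],o['eef_pos'],o['wrist_force'])
q=o['eef_rot'];M=Ro.from_quat([q[1],q[2],q[3],q[0]]).as_matrix();print(M.round(3))
c=calibration("wrist");w=camera("wrist");cv2.imwrite("pics/w1.png",w)
for k,z in dict(red=.022,green=.022,yellow=.022,white=.106).items():
    for p,st in blobs(w,*cols[k],amin=60): print(k,p,st,plane(c,*p,z,True).round(4))
```

```text
2.35 [0.5021649  0.05361303 0.20330948] [ 0.14803685 -0.60660301 -1.05367685]
[[-0.879  0.477 -0.001]
 [ 0.477  0.879  0.001]
 [ 0.001 -0.    -1.   ]]
green [358.3 142.6] [347, 132, 23, 22, 399] [0.5123 0.1476 0.022 ]
white [405.5  19.5] [346, 0, 123, 48, 4123] [0.4168 0.2225 0.106 ]
white [241.8 174.7] [214, 173, 54, 4, 180] [0.4722 0.0338 0.106 ]
white [335.3 174.5] [290, 173, 92, 4, 273] [0.5098 0.1037 0.106 ]
white [277.9 193. ] [265, 180, 27, 27, 548] [0.5009 0.053  0.106 ]
white [122.3 203.4] [99, 182, 41, 64, 1180] [ 0.4396 -0.0796  0.106 ]
white [ 74.6 248.8] [62, 232, 27, 31, 108] [ 0.4506 -0.1647  0.106 ]
white [448.7 260.3] [438, 250, 31, 32, 352] [0.6459 0.173  0.106 ]
white [369.4 335.7] [361, 323, 21, 28, 276] [0.6889 0.0641 0.106 ]
```

View pics/w1.png

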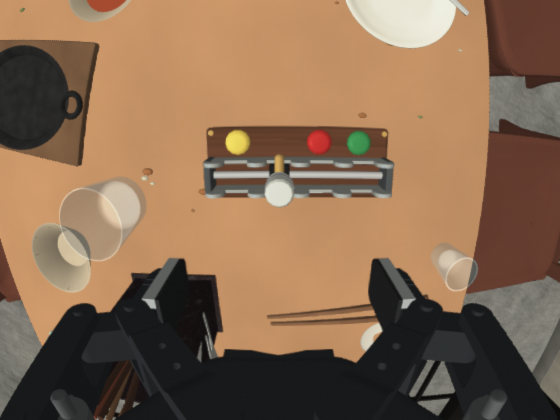

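The wrist view has the knob at (278,193), which gives (0.501, 0.053) and agrees with the top view. The TCP is within 1.5 mm, and the slide lies square to the tool with nothing close by. I'll go down and grip.

Emit:
servo_tool(
  commands="0 0 0 1 0 30 1; 0 0 0 0 0 30 1; 0 0 0 0 0 30 1; 0 0 0 0 0 20 1; 0 0 0 0 0 10 1",
)

```text
time_s: 3.02
eef_pos: [0.5007, 0.0548, 0.0827]
eef_rot: [-0.001, 0.245, 0.969, -0.0]
wrist_force: [0.7, -0.3, 0.5]
opening: 0.998
grasp_force: 0.0
```

Emit:
servo_tool(
  commands="0 0 0 0 0 10 1; 0 0 0 0 0 0 1; 0 0 0 0 0 0 0; 0 0 0 0 0 0 0; 0 0 0 0 0 0 0",
)

```text
time_s: 3.65
eef_pos: [0.5022, 0.0536, 0.0742]
eef_rot: [0.0, 0.246, 0.969, 0.0]
wrist_force: [0.5, 0.1, -0.7]
opening: 0.377
grasp_force: 0.0
```

Emit:
servo_tool(
  commands="0 0 0 0 0 0 0; 0 0 0 0 0 0 0; 0 0 0 0 0 0 0; 0 0 0 0 0 0 0",
)

```text
time_s: 4.15
eef_pos: [0.5025, 0.0536, 0.0745]
eef_rot: [0.001, 0.246, 0.969, 0.0]
wrist_force: [-0.5, 0.8, 5.6]
opening: 0.236
grasp_force: 58.7
```

Emit:
servo_tool(
  commands="0 0 0 0 0 -8 0; 0 0 0 0 0 -10 0; 0 0 0 0 0 -10 0; 0 0 0 0 0 -6 0; 0 0 0 0 0 0 0",
)

```text
time_s: 4.78
eef_pos: [0.5021, 0.0538, 0.1084]
eef_rot: [0.0, 0.246, 0.969, 0.0]
wrist_force: [-0.2, 0.6, -2.4]
opening: 0.23
grasp_force: 58.9
```

Run:
```python
from bench import *
from h import *
o=get_obs();print(o['eef_pos'],o['wrist_force'],o['opening'])
b=camera("side");a=camera("top")
cv2.imwrite("pics/c2.png",np.hstack([cv2.resize(a[175:275,235:365],(400,400),interpolation=2),cv2.resize(b[170:270,210:310],(400,400),interpolation=2)]))
```

```text
[0.50210716 0.05377355 0.10838044] [-0.18485044  0.59832902 -2.43201017] 0.2303312354807102
```

View pics/c2.png

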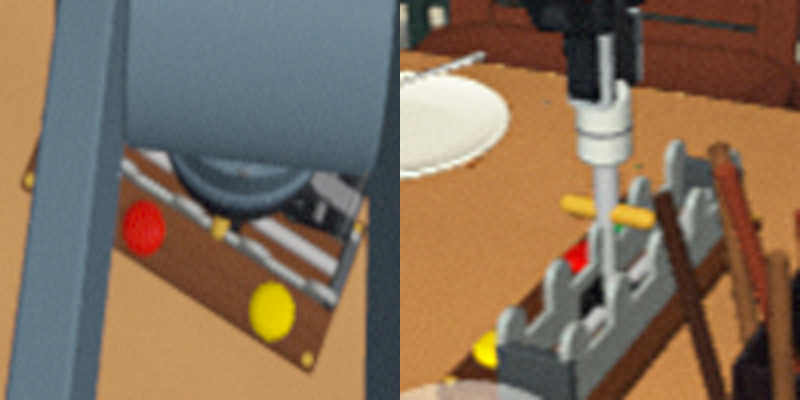

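The side view shows the knob held and the brass pin well clear of the teeth. I'll move it 44 mm along the slide (+y).

Emit:
servo_tool(
  commands="0 0 0 0 10 0 0; 0 0 0 0 12 0 0; 0 0 0 0 12 0 0; 0 0 0 0 10 0 0; 0 0 0 0 0 0 0",
)

```text
time_s: 5.5
eef_pos: [0.5232, 0.0933, 0.1077]
eef_rot: [-0.0, 0.245, 0.969, 0.0]
wrist_force: [1.7, 0.3, -1.0]
opening: 0.234
grasp_force: 58.9
```

Run:
```python
from bench import *
from h import *
o=get_obs();print(o['time_s'],o['eef_pos'],o['wrist_force'],o['opening'])
b=camera("side");a=camera("top")
c=calibration("top")
for p,st in blobs(a,*cols["red"],box=(240,180,360,270)): print(p,plane(c,*p,.022).round(4))
cv2.imwrite("pics/c3.png",np.hstack([cv2.resize(a[175:275,235:365],(400,400),interpolation=2),cv2.resize(b[170:270,210:310],(400,400),interpolation=2)]))
```

```text
5.5 [0.52316166 0.09332085 0.10770572] [ 1.67294615  0.29934543 -1.01764328] 0.23392761375772264
[280.9 231.4] [0.4923 0.1088 0.022 ]
```

View pics/c3.png

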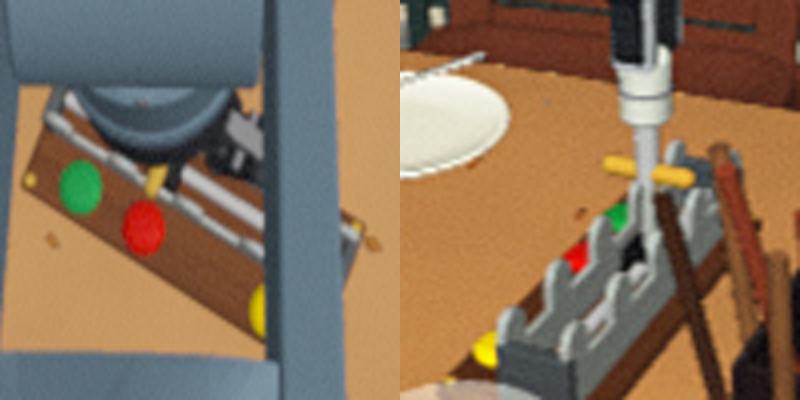

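The pin is over the notch beside red. I'll lower it gently with a 1 mm correction back, then open.

Emit:
servo_tool(
  commands="0 0 0 0 -1 6 0; 0 0 0 0 0 8 0; 0 0 0 0 0 8 0; 0 0 0 0 0 6 0; 0 0 0 0 0 4 0",
)

```text
time_s: 6.22
eef_pos: [0.5223, 0.0914, 0.0752]
eef_rot: [-0.0, 0.246, 0.969, -0.0]
wrist_force: [0.8, -0.9, -1.8]
opening: 0.238
grasp_force: 58.9
```

Emit:
servo_tool(
  commands="0 0 0 0 0 0 0; 0 0 0 0 0 0 0",
)

```text
time_s: 6.48
eef_pos: [0.5225, 0.0916, 0.076]
eef_rot: [0.0, 0.246, 0.969, 0.0]
wrist_force: [0.5, 0.0, -2.6]
opening: 0.235
grasp_force: 58.9
```

Emit:
servo_tool(
  commands="0 0 0 0 0 0 1; 0 0 0 0 0 0 1; 0 0 0 0 0 0 1; 0 0 0 0 0 0 1; 0 0 0 0 0 0 1",
)

```text
time_s: 7.1
eef_pos: [0.5224, 0.0915, 0.0758]
eef_rot: [-0.0, 0.246, 0.969, -0.0]
wrist_force: [-0.8, -1.0, 0.1]
opening: 0.997
grasp_force: 0.0
```

Emit:
servo_tool(
  commands="0 0 0 0 0 0 1; 0 0 0 0 0 -15 1; 0 0 0 0 0 -30 1; 0 0 0 0 0 -30 1; 0 0 0 0 0 -30 1",
)

```text
time_s: 7.72
eef_pos: [0.5226, 0.0915, 0.183]
eef_rot: [0.001, 0.246, 0.969, 0.0]
wrist_force: [0.3, -0.2, 1.0]
opening: 0.997
grasp_force: 0.0
```

Emit:
servo_tool(
  commands="0 0 0 0 0 -20 1; 0 0 0 0 0 0 1; 0 0 0 0 0 0 1",
)

```text
time_s: 8.1
eef_pos: [0.5219, 0.0915, 0.2003]
eef_rot: [-0.0, 0.246, 0.969, -0.0]
wrist_force: [-0.2, 0.0, -0.1]
opening: 1.003
grasp_force: 0.0
```

Run:
```python
from bench import *
from h import *
o=get_obs();print(o['time_s'],o['eef_pos'],o['wrist_force'],o['opening'])
s=calibration("side");b=camera("side");c=calibration("wrist");w=camera("wrist")
for p,st in blobs(w,*cols["white"],amin=300,box=(200,120,380,260)): print(p,st,plane(c,*p,.106,True).round(4))
for p,st in blobs(b,*cols["white"],box=(245,180,300,245)): print("side",p,st)
n=lambda X:(lambda q:(q[0]/q[2]*s["fx"]+s["cx"],q[1]/q[2]*s["fy"]+s["cy"]))(np.array(s["R"])@X+s["t"])
print("expected top",n(np.array([.5225,.0916,.106])))
cv2.imwrite("pics/c4.png",np.hstack([cv2.resize(w[110:250,180:380],(400,280),interpolation=2),cv2.resize(b[170:270,210:310],(280,280),interpolation=2)]))
```

```text
8.1 [0.52193908 0.09153256 0.20032205] [-0.18939281  0.02281808 -0.11893836] 1.0027237510100668
[277.6 195.2] [265, 182, 27, 27, 563] [0.5211 0.0902 0.106 ]
side [270.5 202.5] [264, 196, 13, 14, 136]
side [270.5 213.3] [266, 211, 10, 6, 56]
side [271.1 225.6] [269, 218, 5, 15, 45]
expected top (np.float64(271.3386476171341), np.float64(198.54997660583157))
```

View pics/c4.png

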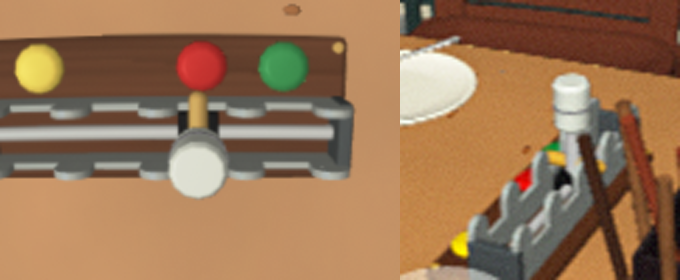

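The knob stands in the notch in line with the red disc. Its height matches home in the side view, its pin lies between the teeth, and the gripper is clear.

```bash
python3 -c "
from bench import *
print(hand_in())"
```

```text
the job is handed in; nothing more can be done
None
```

The white knob was lifted, moved along to the notch beside the red marker, dropped home and released; the job was handed in at about 8 s of the 32 s allowed, and no verdict came back.

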